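# Slide a jar tray over the gap onto the shaker and clamp it

## Task

Slide the loaded culture tray from the lab jack across the open gap onto the shaker's platform, without lifting it off or letting its nose sag into the gap, and press it home against the end bar, keeping up a steady, gentle push of about 8 N for a moment to be sure it is seated. Then push the sliding clamp bar over until it presses the tray against the fixed side bar, again with a steady 8 N or so on the tray for a moment, and leave tray and clamp there, square, flat and touching. Do not lean hard on the jack or bang the tray into the bars, keep the jars standing in their bays, and leave the other things on the bench alone.

Things in the scene. Friction and masses are not known exactly. Their poses are not given: they have to be found in the camera images.
- tray_grip (a point): centre of the upright grip at the tail of the white culture tray, 30 mm above the tray's underside: a ribbed block 10 mm thick (along tray y), 70 mm wide (x), topping out 50 mm above the underside, its outer face flush with the tail. Axes are the tray's: nose to -y, tail to +y, z up. It lies 95 mm behind the tray's middle, 195 mm behind the nose
- tray_nose (a point): middle of the outside of the tray's nose wall, 20 mm above the underside (tray axes). The tray is 150 mm wide (x), 200 mm long (y); walls 3 mm thick, 34 mm tall; floor's top 7 mm above the underside. It stands on two slick skids 4 mm high, 180 mm long, ending 10 mm short of nose and tail; friction on the plates about 0.15. At the start it is on the jack, nose to the shaker
- tray_near_side (a point): middle of the outside of the tray's side wall that faces the sliding clamp bar (tray -x), 22 mm above the underside (tray axes). Tray 0.16 kg, with its load about 0.75 kg, most of it at the nose: the whole balances about 50 mm behind the nose, so when the nose hangs far out over the gap the tray tips down unless its tail is held
- jar_a_center (a point): centre of a glass culture jar with white lid, 62 mm across, 72 mm tall, about 0.28 kg, standing loose in one of the two bays at the tray's nose, which have ribs 15 mm high
- jar_b_center (a point): centre of the other such jar, in the other bay
- dish: small lidded culture dish, 56 mm across, 13 mm high, lying loose on the tray floor between the jars and the grip; origin under its centre
- jack: steel lab jack, fixed: top plate 200 x 200 mm, level, its top 116 mm above this origin (centre of the jack's underside). The edge towards the shaker is the -y one, 100 mm from the centre. The plate's top lies 1 to 3 mm higher than the shaker's platform, and the open gap between the two plates is 65 to 85 mm
- shaker: orbital shaker, fixed and off: white housing, square aluminium platform 260 x 260 mm, level, its top 115 mm above this origin (centre of the underside). The tray enters over the +y edge and travels to -y. In this frame the end bar's face is at y = -115 mm, the side bar's face at x = +85 mm; a tray fully home has its nose at y = -115 mm, its middle at x = +10, y = -15 mm
- end_bar: the fixed end bar across the platform's -y end, 190 mm long along shaker x, 14 mm thick, rubber sleeve 13 to 31 mm above the platform, on two small feet; origin on the platform under its middle; the tray's nose comes up against its +y face, 7 mm from the origin (axes are the shaker's)
- side_bar: the fixed side bar at the platform's +x side, like the end bar but 180 mm long along shaker y; origin on the platform under its middle; its face towards the tray looks to -x, 7 mm from the origin (axes are the shaker's)
- clamp (a joint): travel in m of the sliding clamp bar at the platform's -x side: 0 fully open (its face at shaker x = -105 mm), growing towards the tray (shaker +x), at most 0.050; 0.040 when it holds a tray that lies against the side bar. It slides stiffly (about 3 N) and stays where it is left
- clamp_face (a point): middle of the clamp bar's face towards the tray, 22 mm above the platform (axes are the shaker's; the bar is like the side bar, 180 mm long along y, 14 mm thick, 31 mm tall)
- clamp_back (a point): middle of the clamp bar's back, 14 mm behind its face, 22 mm above the platform; it is pushed here towards shaker +x (axes are the shaker's). When fully open the platform goes on for 11 mm behind it, and beyond that there is free space
- flask: bystander on the bench, to be left alone: Erlenmeyer flask, greenish glass, 82 mm across the foot, 124 mm tall; origin under its centre
- beaker: bystander on the bench, to be left alone: glass beaker, 72 mm across, 95 mm tall; origin under its centre
- apple: bystander on the bench, to be left alone: yellow-brown apple, 74 mm across; origin under its centre
- tube_rack: bystander on the bench, to be left alone: white rack 100 x 45 mm with eight stoppered tubes, 94 mm tall; origin under its centre
- dish_stack: bystander on the bench, to be left alone: stack of three lidded culture dishes, 93 mm across, 45 mm tall; origin under its centre
- pot: bystander on the bench, to be left alone: terracotta pot, 90 mm across, with a small plant, about 130 mm tall; origin under its centre

How it is judged:
By the outcome, as a careful person would: the job done as asked, in the order asked, and still so for the second after the job is handed in, with the robot touching nothing.
It also fails if it takes over 72 s, if anything falls off the work surface, if the arm or the gripper's body presses on something with over 40 N, if the wrist force passes 120 N, or if a joint passes its speed limit or range.

## Robot

A 7-joint arm with a two-finger parallel gripper is mounted at the origin on the work surface. World frame = base frame: x ahead of the robot, y to its left, z up, the work surface at z = 0. Lengths are in mm, angles in rad, forces in N, time in s.
With the tool pointing down it reaches from about 400 to 875 mm from the base axis. Payload 4.4 kg.
Tool frame: the origin (TCP) lies at the very end of the fingers, on their centre line; the grasp point (between the pads) lies 19 mm behind it; z points along the fingers, y is the line along which they close (so a half turn about z gives the same grasp; the last joint's range is limited). The gripper opens to 85 mm and grips with 20 to 120 N. Pads are 22 mm wide; open, the fingers measure 114 mm over their backs; the gripper's body (76 mm by 85 mm) begins 54 mm behind the grasp point. The pads swing forward as they close: fully open they stand 13 mm farther back than shut.
Start: joints at [1.092, 0.628, 0.038, 1.517, -0.027, 0.996, -0.02], TCP at [260.792, -595.403, 231.313] pointing down, gripper open.
Joint ranges: [-3.06, 3.06], [-0.37, 2.12], [-1.25, 1.32], [0.18, 2.47], [-1.1, 4.24], [0.23, 1.98], [-2.94, 2.94]. Speed limits (rad/s): [2.57, 2.57, 3.14, 3.14, 3.14, 3.14, 3.14].

## Interface

Orientations are given as [roll, pitch, yaw] about the fixed x, y, z axes, in that order (R = Rz(yaw) Ry(pitch) Rx(roll)).
In Python, from cell import monitor, viewer, workorder gives the robot as it stands.
- The arm moves only by the tool arm_command, never from a script. Its argument "series" is one flat list of numbers, 5 for each row, row after row: the opening in per cent of the stroke, from 0 (shut) to 100 (fully open), then the shift along the tool's x, y, z in cm, then the turn about the tool's z in degrees. In form: [claw, x, y, z, roll, claw, x, y, z, roll, ...]. A call has exactly 5 rows; each row is the pose to reach, as a shift and turn from the pose commanded when the call began, along the tool's axes at that moment; what a row does not reach only later rows make up. A row lasts 1/12 s, in which the tool goes at most 41.7 mm and 7.16 degrees, less where a joint would pass 70% of its speed; a pose out of reach is approached as far as the arm can. A call with a gripper value outside its range is refused whole. The fingers move at their own pace and stop on an object; the grip force is fixed at half the most. Time passes only in rows, so rows that repeat a pose let the fingers close, or fill a call up. It gives the time, the measured TCP pose, the force, the opening and the grip force at its end, in the units of the state.
- monitor.read_state(): the state, without advancing time (a new reading comes with each control period).
- viewer.get_image(name): name is "side" or "top" or "wrist"; returns (picture, depth): 480x640x3 uint8, red, green, blue; 480x640 float32, mm along the optical axis (not along the pixel's ray), 0 where there is no reading.
- viewer.camera_model(name): a dict with "mtx" (3x3 intrinsics, pixels), "R" (3x3) and "t" (3): a world point X has camera coordinates R X + t. Camera axes: x right, y down, z forward; pixel columns grow to the right and rows downward; lengths in mm; the calibration is good to about 2 mm. A picture is of the moment at which its call begins: read the wrist's pose just before it. camera_model takes no time and is no camera call; for the wrist camera it gives the pose at the moment of the call.
- workorder.finish_job(): hands the job in; it is judged then, once.
The state is a dict: "clock": time; "qpos": joint angles; "qd": joint speeds; "tau": joint torques, N m; "eef_pos": TCP position; "tool_rot": TCP orientation; "force": force on the tool from outside, world axes, zero at the start; "torque": the same for the moment, N m; "width": finger opening in mm; "gripper_force": force on a finger pad.
Only numpy, scipy, OpenCV 4.12 (cv2) and the standard library are available. Lean on these libraries where they do the work, as an engineer would, in place of code of your own. Each camera call takes 0.05 s, during which the arm holds its last target. There are 200 camera calls.

## Working session

There is one attempt and no reset: what is moved stays moved. The work goes in short steps, Python scripts to look and compute and a tool call to move; the robot and the scene stay as the last step left them, time stands still between calls to the robot, and variables do not carry over. Pictures are saved under pics/ and viewed, at most 10 in all, crops included, and the job is handed in when it is done.

Besides the shell and the picture viewer there is one more tool, called after ">>>" as name(argument=value, ...), one argument or row to a line, values as JSON. arm_command: Moves the arm, as the interface text tells. Its arguments: {"type":"object","properties":{"series":{"type":"array","items":{"type":"number"}}},"required":["series"]}

```bash
mkdir -p pics; ls; cat > h.py <<'E'
import numpy as np, cv2
from cell import monitor, viewer, workorder
def shot(n,f=None):
    im,d=viewer.get_image(n)
    if f: cv2.imwrite('pics/'+f,im[:,:,::-1])
    return im,d
def pts(n,d,cm=None):
    cm=cm or viewer.camera_model(n); K=np.array(cm['mtx']);R=np.array(cm['R']);t=np.array(cm['t'])
    v,u=np.mgrid[0:480,0:640]
    c=np.stack([(u-K[0,2])/K[0,0]*d,(v-K[1,2])/K[1,1]*d,d],-1)
    return (c-t)@R
E
python3 - <<'E'
from h import *
for n in ('top','side'):
    im,d=shot(n,n+'0.png'); P=pts(n,d); np.savez(n+'0.npz',im=im,d=d,P=P)
    cm=viewer.camera_model(n); print(n,np.round(cm['mtx'],1).tolist(),np.round(-np.array(cm['R']).T@cm['t']))
s=monitor.read_state(); print(s)
E
```

```text
pics
top [[538.3, 0.0, 315.9], [0.0, 538.3, 239.9], [0.0, 0.0, 1.0]] [ 240.   25. 1633.]
side [[589.2, 0.0, 318.4], [0.0, 589.2, 237.3], [0.0, 0.0, 1.0]] [ 426. 1068.  999.]
{'clock': 0.1, 'qpos': array([ 1.09219959,  0.62927056,  0.03841083,  1.5182637 , -0.02698632,
        0.99629148, -0.02000471]), 'qd': array([ 8.29697723e-04, -2.80382959e-04,  4.60836140e-04, -3.04134234e-03,
       -1.77720447e-05, -1.63858431e-03, -9.51466698e-04]), 'tau': array([ 3.66680149e-03, -5.64536834e+01,  1.23101044e+00, -1.93970346e+01,
        1.13306165e-02,  5.45323564e-03,  2.65804083e-06]), 'eef_pos': array([ 260.58132691, -594.87254079,  230.47082877]), 'tool_rot': array([-3.13987651e+00,  9.62787617e-06,  4.12827027e-01]), 'force': array([0.45953882, 0.45369071, 0.6527358 ]), 'torque': array([-0.00042409, -0.00188259, -0.03662258]), 'gripper_force': 0.0, 'width': 85.23309115327316}
```

View pics/top0.png

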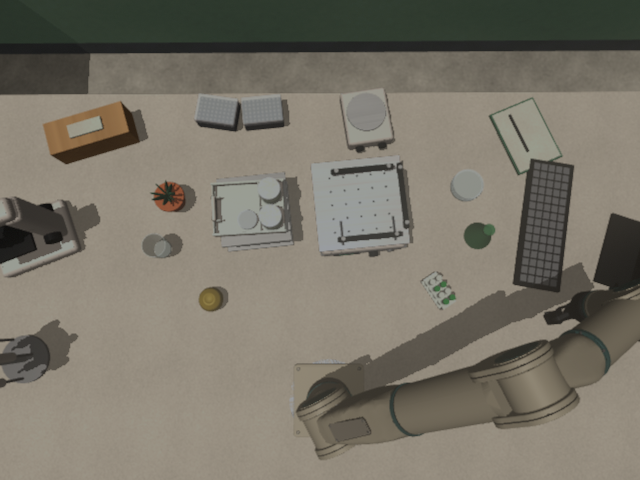

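View pics/side0.png

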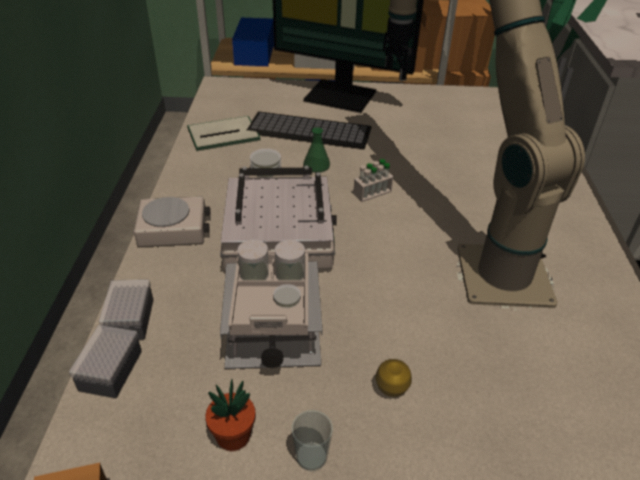

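The top view shows the tray on the jack at about (250,210), grip on the left at (215,208) and jars at (270,188) and (270,216). The shaker is at (362,205), with the end bar on its right at (404,195), the side bar above at (362,169) and the clamp bar below at (370,237). The arm is clear of all of it.

```bash
python3 - <<'E'
from h import *
z=np.load('top0.npz'); P=z['P']; im=z['im']; Z=P[...,2]
def rect(m,name):
    n,l,s,c=cv2.connectedComponentsWithStats(m.astype(np.uint8))
    for k in np.argsort(-s[1:,4])[:2]+1:
        q=P[l==k]; r=cv2.minAreaRect(q[:,:2].astype(np.float32))
        print(name,s[k].tolist(),'med z %.1f'%np.median(q[:,2]),np.round(r[0],1),np.round(r[1],1),round(r[2],2))
roi=np.zeros(Z.shape,bool); roi[140:265,200:300]=1
roi2=np.zeros(Z.shape,bool); roi2[140:265,300:425]=1
rect(roi2&(abs(Z-115)<9),'plat')
rect(roi2&(Z>134)&(Z<165),'bars')
h=np.histogram(Z[roi],bins=np.arange(90,220,3)); print(list(zip(h[1].astype(int),h[0])))
rect(roi&(abs(Z-117)<6),'jack')
rect(roi&(Z>106),'jack+tray')
rect(roi&(Z>136)&(Z<175),'traywalls')
rect(roi&(Z>180),'jars')
# median z of flats
for a in [(180,340),(215,370),(240,250),(180,290),(245,290),(215,235)]:
    p=P[a[0]-3:a[0]+4,a[1]-3:a[1]+4].reshape(-1,3);print(a,np.round(np.median(p,0),1))
c=im[140:265,195:425,::-1]; cv2.imwrite('pics/c0.png',cv2.resize(c,None,fx=3.4,fy=3.4,interpolation=cv2.INTER_CUBIC))
E
```

```text
plat [310, 155, 100, 96, 6916] med z 114.8 [565.2 -91.2] [260.9 260.4] 5.32
bars [396, 162, 13, 66, 356] med z 145.3 [ 581.2 -211.8] [189.1  15.9] 5.62
bars [337, 231, 65, 11, 344] med z 145.9 [ 463.1 -115.1] [ 15.1 179.5] 5.38
[(np.int64(90), np.int64(0)), (np.int64(93), np.int64(0)), (np.int64(96), np.int64(0)), (np.int64(99), np.int64(5)), (np.int64(102), np.int64(8)), (np.int64(105), np.int64(9)), (np.int64(108), np.int64(45)), (np.int64(111), np.int64(150)), (np.int64(114), np.int64(357)), (np.int64(117), np.int64(530)), (np.int64(120), np.int64(655)), (np.int64(123), np.int64(650)), (np.int64(126), np.int64(491)), (np.int64(129), np.int64(208)), (np.int64(132), np.int64(122)), (np.int64(135), np.int64(147)), (np.int64(138), np.int64(161)), (np.int64(141), np.int64(98)), (np.int64(144), np.int64(53)), (np.int64(147), np.int64(96)), (np.int64(150), np.int64(157)), (np.int64(153), np.int64(126)), (np.int64(156), np.int64(71)), (np.int64(159), np.int64(29)), (np.int64(162), np.int64(29)), (np.int64(165), np.int64(37)), (np.int64(168), np.int64(35)), (np.int64(171), np.int64(19)), (
[... 550 characters left out ...]
, 16, 19, 68] med z 120.7 [596.4 257.4] [32.3 61.7] 62.77
jack+tray [210, 172, 81, 75, 5157] med z 126.9 [434. 194.] [455.2 237.3] 13.52
jack+tray [223, 142, 1, 1, 1] med z 1633.2 [240.4  25.4] [0. 0.] 0.0
traywalls [210, 179, 76, 57, 741] med z 152.4 [547.7 225.4] [153.5 205.6] 3.14
traywalls [237, 209, 20, 20, 218] med z 139.3 [513.1 229.1] [53.8 53.8] 44.4
jars [257, 177, 23, 24, 426] med z 196.3 [435.5  87.7] [405.1  60. ] 26.14
jars [258, 204, 24, 24, 423] med z 196.5 [386.3 111.9] [333.7  60.3] 20.41
(180, 340) [630.  -37.  115.2]
(215, 370) [ 527.5 -121.7  115.9]
(240, 250) [455.5 220.5 117.8]
(180, 290) [661.  114.   -1.1]
(245, 290) [456.8 113.2   2.3]
(215, 235) [527.1 263.4 124.8]
```

View pics/c0.png

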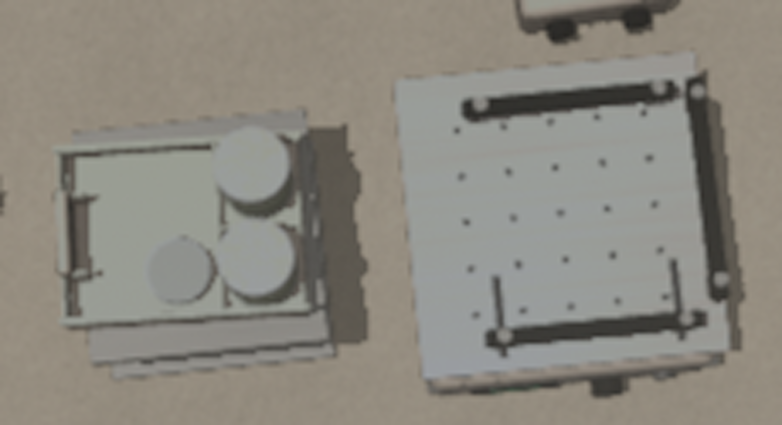

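The crop shows the tray tail with its grip at left (70,235), the jars at (255,165) and (255,260), the dish at (180,270), and the clamp bar fully open at (595,332). The shaker is turned by about +5.4° and the tray by about +3°. That is good enough to start moving.

>>> arm_command(
  series=[60, 0, 0, -3, 6, 60, 0, 0, -6, 12, 60, 0, 0, -9, 19, 60, 0, 0, -12, 19, 60, 0, 0, -12, 19],
)

```text
clock: 0.52
eef_pos: [261.9, -598.1, 357.7]
tool_rot: [3.131, -0.004, 0.081]
force: [0.2, -1.0, 0.8]
width: 51.3
gripper_force: 0.0
```

>>> arm_command(
  series=[60, 2.5, -2, 0, 0, 60, 5, -4.5, 0, 0, 60, 8, -7, 0, 0, 60, 11, -9.5, 0, 0, 60, 14, -12, 0, 0],
)

```text
clock: 0.93
eef_pos: [391.4, -462.9, 350.8]
tool_rot: [-3.141, 0.0, 0.081]
force: [1.2, -0.5, 0.4]
width: 51.3
gripper_force: 0.0
```

>>> arm_command(
  series=[60, 3, -2.5, 0, 0, 60, 6, -5, 0, 0, 60, 9, -7.5, 0, 0, 60, 12, -10, 0, 0, 60, 15, -12.5, 0, 0],
)

```text
clock: 1.35
eef_pos: [530.9, -326.0, 350.8]
tool_rot: [-3.141, 0.001, 0.082]
force: [1.5, -0.7, 0.1]
width: 51.1
gripper_force: 0.0
```

>>> arm_command(
  series=[60, 0.5, -3.5, 0, 0, 60, 1, -7, 0, 0, 60, 1.5, -11, 0, 0, 60, 2, -15, 0, 0, 60, 2.5, -19, 0, 0],
)

```text
clock: 1.77
eef_pos: [539.0, -134.4, 350.8]
tool_rot: [-3.141, 0.001, 0.081]
force: [1.4, 0.2, -0.6]
width: 51.2
gripper_force: 0.0
```

>>> arm_command(
  series=[60, 0.5, -4, 0, 0, 60, 1, -8, 0, 0, 60, 1.5, -12, 0, 0, 60, 2, -16, 0, 0, 60, 2.5, -19, 0, 0],
)

```text
clock: 2.18
eef_pos: [548.2, 59.3, 351.0]
tool_rot: [-3.14, 0.001, 0.085]
force: [1.1, 0.7, 0.3]
width: 51.4
gripper_force: 0.0
```

>>> arm_command(
  series=[60, 0.5, -4, 0, 0, 60, 1, -8, 0, 0, 60, 1.5, -12, 0, 0, 60, 2, -16, 0, 0, 60, 2.5, -17, 0, 0],
)

```text
clock: 2.6
eef_pos: [557.7, 235.7, 350.5]
tool_rot: [-3.136, 0.002, 0.091]
force: [-0.9, 1.5, -0.3]
width: 51.1
gripper_force: 0.0
```

```bash
python3 - <<'E'
from h import *
s=monitor.read_state(); print(s['eef_pos'],s['tool_rot'],s['force'],s['clock'])
cm=viewer.camera_model('wrist'); im,d=shot('wrist','w1.png'); P=pts('wrist',d,cm); np.savez('w1.npz',im=im,d=d,P=P)
print(-np.array(cm['R']).T@cm['t'],np.round(cm['R'],3).tolist())
E
```

```text
[557.70569735 235.65989222 350.52253605] [-3.13586755e+00  1.81305678e-03  9.14963325e-02] [-0.90101015  1.54849365 -0.33122037] 2.6
[630.34078837 242.31147974 493.75328789] [[0.092, -0.996, -0.005], [-0.954, -0.089, 0.286], [-0.285, -0.021, -0.958]]
```

View pics/w1.png

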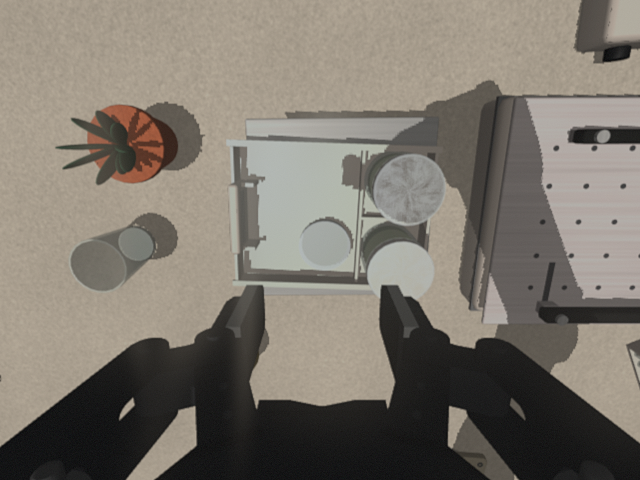

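The wrist view shows the whole tray. The grip top is at (236,218), rows 183–252, the tail wall at column 236 and the nose wall at about column 430. The shaker's entry edge is at columns 475–510, and the tray is nearly aligned with the jack.

```bash
python3 - <<'E'
from h import *
z=np.load('w1.npz'); P=z['P'];Z=P[...,2]
roi=np.zeros(Z.shape,bool); roi[110:300,215:450]=1
def fit(m,name,ax):
    q=P[m]; o=1-ax
    c=np.polyfit(q[:,ax],q[:,o],1); r=q[:,o]-np.polyval(c,q[:,ax]); k=abs(r)<4; q=q[k]; c=np.polyfit(q[:,ax],q[:,o],1)
    print(name,len(q),'slope deg %.2f'%np.degrees(np.arctan(c[0])),'mean',q.mean(0).round(1),'min',q.min(0).round(1),'max',q.max(0).round(1))
g=np.zeros_like(roi); g[170:265,222:262]=1
fit(g&(Z>160)&(Z<175),'grip top',0)
t=np.zeros_like(roi); t[130:290,222:250]=1
fit(t&(Z>146)&(Z<158),'tail rim',0)
t=np.zeros_like(roi); t[130:155,235:360]=1
fit(t&(Z>147)&(Z<160),'far rim',1)
t=np.zeros_like(roi); t[262:292,235:360]=1
fit(t&(Z>147)&(Z<160),'near rim',1)
t=np.zeros_like(roi); t[150:260,405:450]=1
fit(t&(Z>146)&(Z<158),'nose rim',0)
for n,b in (('floor',(200,260,290,340)),('jackplate',(122,134,255,420)),('plat',(170,250,520,530))):
    q=P[b[0]:b[1],b[2]:b[3]].reshape(-1,3); c=np.median(q,0); print(n,c.round(1))
# shaker platform in top view, clean fit, and wrist check of entry edge
m=(abs(Z-115)<4); m[:, :440]=0; m[325:]=0
fit_edge=[P[r,np.where(m[r])[0][0]] for r in range(110,310,5) if m[r].any()]; fit_edge=np.array(fit_edge)
c=np.polyfit(fit_edge[:,0],fit_edge[:,1],1); print('entry edge y at x=560: %.1f slope %.2f'%(np.polyval(c,560),np.degrees(np.arctan(c[0]))))
z=np.load('top0.npz'); P=z['P'];Z=P[...,2]
for n,b,ax in (('side bar',(160,178,325,398),1),('end bar',(160,232,396,412),0),('clamp',(229,244,335,404),1)):
    m=np.zeros(Z.shape,bool); m[b[0]:b[1],b[2]:b[3]]=1
    fit(m&(Z>139)&(Z<153),n,ax)
E
```

```text
grip top 693 slope deg 3.42 mean [543.3 320.1 167.5] min [507.7 314.8 160. ] max [576.7 326.4 170.6]
tail rim 352 slope deg 3.13 mean [545.8 320.6 151.9] min [466.  312.5 146. ] max [616.9 328.4 157.9]
far rim 817 slope deg -3.42 mean [617.5 266.4 153.5] min [611.5 207.4 150.2] max [623.7 326.1 156.1]
near rim 675 slope deg -2.32 mean [474.1 252.4 153.4] min [469.4 189.6 147.1] max [479.4 322.8 156.1]
nose rim 172 slope deg 8.78 mean [554.8 130.7 151.9] min [524.  125.6 146. ] max [625.1 145.3 155.3]
floor [531.3 242.8 127.4]
jackplate [637.8 229.6 118.8]
plat [570.7  13.1 116.1]
entry edge y at x=560: 40.3 slope 5.36
side bar 164 slope deg -4.91 mean [ 657.3 -102.4  145.9] min [ 646.3 -198.5  139.3] max [667.8  -7.7 152.3]
end bar 183 slope deg 4.88 mean [ 577.  -211.4  145.8] min [ 486.7 -222.6  139.5] max [ 675.  -199.   152.7]
clamp 173 slope deg -5.04 mean [ 462.7 -117.8  146. ] min [ 453.  -204.9  139. ] max [473.1 -25.8 152.2]
```

```bash
cat >> h.py <<'E'
def to(x,y,z,yawdeg,s=None):
    s=s or monitor.read_state(); r,p,w=s['tool_rot']
    from scipy.spatial.transform import Rotation as Ro
    R=Ro.from_euler('xyz',[r,p,w]).as_matrix()
    print('clock %.2f'%s['clock'],'pos',s['eef_pos'].round(1),'rot',s['tool_rot'].round(4),'F',s['force'].round(1),'w %.1f'%s['width'])
    print('tool cm',(R.T@(np.array([x,y,z])-s['eef_pos'])/10).round(2),'turn %.2f'%(np.degrees(w)-yawdeg))
E
python3 -c "
from h import *
to(543.3,320.1,131,3.3)"
```

```text
clock 2.65 pos [559.  234.6 350.2] rot [-3.1371e+00  1.0000e-03  9.1200e-02] F [1.6 1.2 0.3] w 51.1
tool cm [-0.76 -8.56 21.96] turn 1.92
```

>>> arm_command(
  series=[60, -0.4, -3, 2, 1.3, 60, -0.7, -6, 5, 1.3, 60, -0.7, -8.5, 8, 1.3, 60, -0.7, -8.5, 12, 1.3, 60, -0.7, -8.5, 15, 1.3],
)

```text
clock: 3.07
eef_pos: [544.4, 311.8, 198.2]
tool_rot: [3.141, 0.002, 0.062]
force: [0.0, -1.2, -0.7]
width: 51.5
gripper_force: 0.0
```

>>> arm_command(
  series=[60, 0, 0, 0.5, 0, 60, 0, 0, 1, 0, 60, 0, 0, 1, 0, 60, 0, 0, 1, 0, 60, 0, 0, 1, 0],
)

```text
clock: 3.48
eef_pos: [547.8, 311.0, 193.6]
tool_rot: [-3.14, -0.004, 0.058]
force: [-0.2, -0.4, -0.8]
width: 51.5
gripper_force: 0.0
```

```bash
python3 -c "
from h import *
to(543.3,320.1,131,3.3)
cm=viewer.camera_model('wrist'); im,d=shot('wrist','w2.png'); P=pts('wrist',d,cm)
Z=P[...,2]
m=(Z>161)&(Z<173)&(abs(P[...,1]-320)<12)&(abs(P[...,0]-545)<45)
q=P[m]; print(len(q),q.mean(0).round(1),q.min(0).round(1),q.max(0).round(1), np.degrees(np.polyfit(q[:,0],q[:,1],1)[0]))
"
```

```text
clock 3.48 pos [547.8 311.  193.6] rot [-3.1398 -0.0037  0.0577] F [-0.2 -0.4 -0.8] w 51.5
tool cm [-0.42 -0.92  6.26] turn 0.01
2292 [545.  321.8 168. ] [507.3 315.1 161. ] [577.1 328.7 170.6] 3.44198854399511
```

View pics/w2.png

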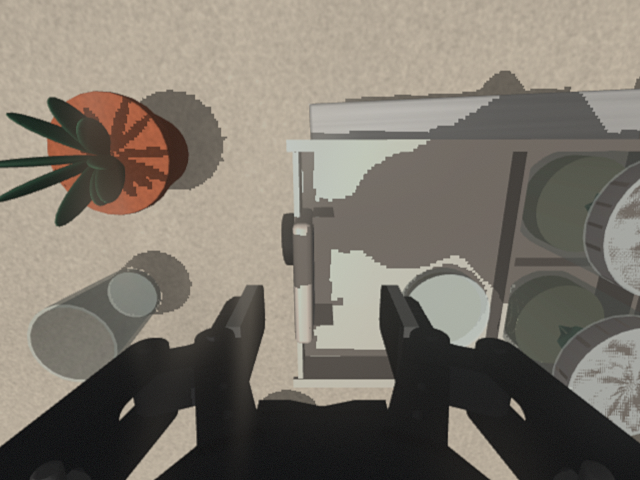

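The grip's top face is at (304,270), rows 225–342, between the open fingers. Its centre is near (543.5, 321), so I need about 10 mm more along +y and then can go down.

>>> arm_command(
  series=[60, -0.4, -1, 0, 0, 60, -0.4, -1, 1.5, 0, 60, -0.4, -1, 3, 0, 60, -0.4, -1, 4.5, 0, 60, -0.4, -1, 5.7, 0],
)

```text
clock: 3.95
eef_pos: [541.3, 321.6, 134.1]
tool_rot: [-3.141, -0.0, 0.059]
force: [0.4, -0.6, -0.7]
width: 51.2
gripper_force: 0.0
```

>>> arm_command(
  series=[60, 0, 0, 0, 0, 60, 0, 0, 0, 0, 60, 0, 0, 0, 0, 60, 0, 0, 0, 0, 60, 0, 0, 0, 0],
)

```text
clock: 4.37
eef_pos: [542.3, 320.9, 135.3]
tool_rot: [-3.141, -0.002, 0.058]
force: [-0.2, -0.1, 0.6]
width: 51.2
gripper_force: 0.0
```

>>> arm_command(
  series=[60, 0, 0, 0.3, 0, 30, 0, 0, 0.3, 0, 15, 0, 0, 0.3, 0, 10, 0, 0, 0.3, 0, 8, 0, 0, 0.3, 0],
)

```text
clock: 4.78
eef_pos: [541.8, 320.7, 131.5]
tool_rot: [-3.141, -0.0, 0.059]
force: [-1.1, 0.5, -0.9]
width: 9.3
gripper_force: 58.6
```

>>> arm_command(
  series=[5, 0, 0, 0, 0, 2, 0, 0, 0, 0, 0, 0, 0, 0, 0, 0, 0, 0, 0, 0, 0, 0, 0, 0, 0],
)

```text
clock: 5.2
eef_pos: [541.8, 320.7, 131.4]
tool_rot: [-3.141, -0.0, 0.059]
force: [-0.2, 0.7, 1.8]
width: 9.0
gripper_force: 59.0
```

>>> arm_command(
  series=[0, 0, 0, 0, 0, 0, 0, 0, 0, 0, 0, 0, 0, 0, 0, 0, 0, 0, 0, 0, 0, 0, 0, 0, 0],
)

```text
clock: 5.62
eef_pos: [541.8, 320.6, 131.4]
tool_rot: [-3.141, -0.0, 0.059]
force: [0.5, 0.3, 2.7]
width: 9.1
gripper_force: 59.1
```

>>> arm_command(
  series=[0, 0, 0.2, 0, -0.4, 0, 0, 0.5, 0, -0.8, 0, 0, 0.9, 0, -1.2, 0, 0, 1.3, 0, -1.6, 0, 0, 1.7, 0, -2],
)

```text
clock: 6.03
eef_pos: [542.7, 303.3, 131.4]
tool_rot: [-3.141, -0.0, 0.094]
force: [-0.3, 2.2, 1.4]
width: 9.1
gripper_force: 59.1
```

>>> arm_command(
  series=[0, 0, 0.4, 0, 0, 0, 0, 0.8, 0, 0, 0, 0, 1.2, 0, 0, 0, 0, 1.6, 0, 0, 0, 0, 2, 0, 0],
)

```text
clock: 6.45
eef_pos: [544.7, 283.3, 131.4]
tool_rot: [-3.141, -0.0, 0.093]
force: [-1.5, 3.1, 2.4]
width: 9.2
gripper_force: 59.2
```

>>> arm_command(
  series=[0, 0, 0.4, 0, 0, 0, 0, 0.8, 0, 0, 0, 0, 1.2, 0, 0, 0, 0, 1.6, 0, 0, 0, 0, 2, 0, 0],
)

```text
clock: 6.87
eef_pos: [546.5, 263.4, 131.4]
tool_rot: [-3.141, -0.0, 0.093]
force: [0.5, 2.6, 3.9]
width: 9.0
gripper_force: 59.3
```

>>> arm_command(
  series=[0, -0.06, 0.45, 0, 0, 0, -0.12, 0.9, 0, 0, 0, -0.18, 1.35, 0, 0, 0, -0.24, 1.8, 0, 0, 0, -0.3, 2.25, 0, 0],
)

```text
clock: 7.28
eef_pos: [545.6, 240.6, 131.4]
tool_rot: [-3.141, -0.0, 0.093]
force: [-0.3, 3.5, 4.2]
width: 9.3
gripper_force: 59.4
```

>>> arm_command(
  series=[0, -0.06, 0.45, 0, 0, 0, -0.12, 0.9, 0, 0, 0, -0.18, 1.35, 0, 0, 0, -0.24, 1.8, 0, 0, 0, -0.3, 2.25, 0, 0],
)

```text
clock: 7.7
eef_pos: [544.7, 218.0, 131.5]
tool_rot: [-3.141, -0.0, 0.093]
force: [1.1, 3.7, 5.8]
width: 9.1
gripper_force: 59.5
```

>>> arm_command(
  series=[0, -0.06, 0.45, 0, 0, 0, -0.12, 0.9, 0, 0, 0, -0.18, 1.35, 0, 0, 0, -0.24, 1.8, 0, 0, 0, -0.3, 2.25, 0, 0],
)

```text
clock: 8.12
eef_pos: [543.9, 195.6, 131.6]
tool_rot: [-3.141, -0.001, 0.093]
force: [0.2, 4.4, 5.5]
width: 9.1
gripper_force: 59.6
```

```bash
python3 - <<'E'
from h import *
to(566,0,131,5.33); print(monitor.read_state()['torque'])
cm=viewer.camera_model('wrist'); im,d=shot('wrist','w3.png'); Pw=pts('wrist',d,cm)
np.savez('w3.npz',im=im,P=Pw)
im,d=shot('top'); P=pts('top',d); np.savez('t3.npz',im=im,P=P)
a=cv2.resize(im[140:265,195:425,::-1],None,fx=3.4,fy=3.4,interpolation=cv2.INTER_CUBIC)
b=np.load('w3.npz')['im'][:,:,::-1]; b=cv2.resize(b,(225,169))
im,d=shot('side'); c=im[130:400,180:380,::-1]
cv2.imwrite('pics/s3.png',cv2.resize(c,None,fx=2.2,fy=2.2,interpolation=cv2.INTER_CUBIC))
def seg(m,n):
    q=Pw[m]; print(n,len(q),np.median(q,0).round(1))
E
```

```text
clock 8.12 pos [543.9 195.6 131.6] rot [-3.1409e+00 -6.0000e-04  9.3400e-02] F [0.2 4.4 5.5] w 9.1
tool cm [ 0.37 19.68  0.05] turn 0.02
[1.04619318 0.05025271 0.02510023]
```

View pics/w3.png

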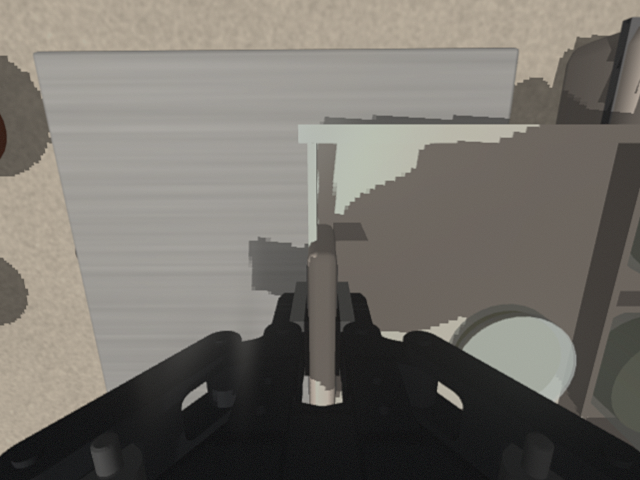

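View pics/s3.png

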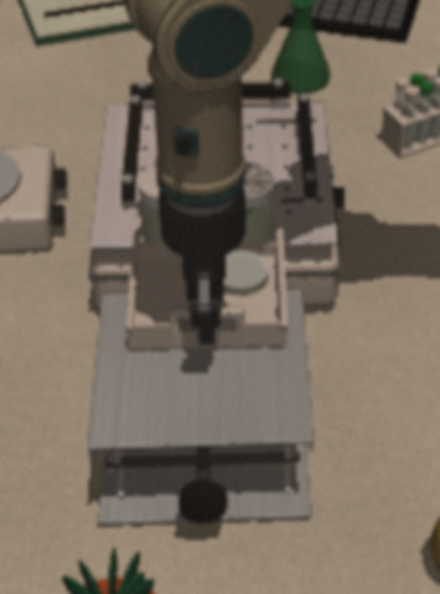

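The wrist view shows the grip held square at (322,320), with the dish undisturbed. The side view shows the tray bridging the gap level, its nose over the platform edge, both jars standing, and room on both sides between the bars.

>>> arm_command(
  series=[0, 0, 0.45, 0, 0, 0, 0, 0.9, 0, 0, 0, 0, 1.35, 0, 0, 0, 0, 1.8, 0, 0, 0, 0, 2.25, 0, 0],
)

```text
clock: 8.68
eef_pos: [545.8, 173.6, 131.7]
tool_rot: [-3.14, -0.0, 0.093]
force: [-0.9, 3.8, 7.2]
width: 9.6
gripper_force: 59.5
```

>>> arm_command(
  series=[0, 0, 0.45, 0, 0, 0, 0, 0.9, 0, 0, 0, 0, 1.35, 0, 0, 0, 0, 1.8, 0, 0, 0, 0, 2.25, 0, 0],
)

```text
clock: 9.1
eef_pos: [547.9, 151.4, 131.7]
tool_rot: [-3.14, -0.0, 0.093]
force: [-0.6, 5.2, 6.2]
width: 9.4
gripper_force: 59.3
```

>>> arm_command(
  series=[0, 0, 0.45, 0, 0, 0, 0, 0.9, 0, 0, 0, 0, 1.35, 0, 0, 0, 0, 1.8, 0, 0, 0, 0, 2.25, 0, 0],
)

```text
clock: 9.52
eef_pos: [549.8, 129.0, 131.5]
tool_rot: [-3.14, 0.0, 0.093]
force: [0.1, 5.0, 5.2]
width: 9.0
gripper_force: 59.1
```

>>> arm_command(
  series=[0, 0, 0.45, 0, 0, 0, 0, 0.9, 0, 0, 0, 0, 1.35, 0, 0, 0, 0, 1.8, 0, 0, 0, 0, 2.2, 0, 0],
)

```text
clock: 9.93
eef_pos: [550.5, 104.3, 129.9]
tool_rot: [3.14, 0.004, 0.092]
force: [0.4, 0.0, -5.6]
width: 9.5
gripper_force: 58.4
```

>>> arm_command(
  series=[0, 0, 0.2, 0.03, 0, 0, 0, 0.4, 0.06, 0, 0, 0, 0.6, 0.09, 0, 0, 0, 0.6, 0.1, 0, 0, 0, 0.6, 0.1, 0],
)

```text
clock: 10.35
eef_pos: [552.5, 100.3, 130.1]
tool_rot: [3.141, 0.0, 0.093]
force: [0.4, 1.1, -7.0]
width: 9.4
gripper_force: 58.4
```

```bash
python3 - <<'E'
from h import *
to(560,0,129,5.33); s=monitor.read_state(); print(s['torque'])
cm=viewer.camera_model('wrist'); im,d=shot('wrist'); P=pts('wrist',d,cm)
print(monitor.read_state()['force'])
c,sn=np.cos(np.radians(5.33)),np.sin(np.radians(5.33))
Q=P-[565.2,-90.5,0]; X=Q[...,0]*c+Q[...,1]*sn; Y=-Q[...,0]*sn+Q[...,1]*c; Z=P[...,2]
def rep(n,m):
    print(n,m.sum(), 'X %.1f Y %.1f Z %.1f'%(np.median(X[m]),np.median(Y[m]),np.median(Z[m])) if m.sum() else '')
rep('far rim',(Z>143)&(Z<158)&(X>70)&(X<90)&(Y>90)&(Y<190))
rep('near rim',(Z>143)&(Z<158)&(X<-60)&(X>-80)&(Y>90)&(Y<190))
rep('plat far',(Z>109)&(Z<121)&(X>100)&(X<125)&(Y>0)&(Y<120))
rep('plat near',(Z>109)&(Z<121)&(X<-95)&(X>-125)&(Y>0)&(Y<120))
for y0 in (0,40,80,120,160): rep('rim z Y%d'%y0,(Z>140)&(Z<160)&(X>70)&(X<90)&(abs(Y-y0)<15))
rep('sidebar',(Z>135)&(X>80)&(X<102)&(Y<70))
E
```

```text
clock 10.35 pos [552.5 100.3 130.1] rot [3.1413e+00 4.0000e-04 9.3100e-02] F [ 0.4  1.1 -7. ] w 9.4
tool cm [-0.19 10.05  0.12] turn 0.00
[0.80441691 0.06185355 0.04132155]
[-0.1166168  -0.66267419 -6.19902718]
far rim 5584 X 77.9 Y 140.1 Z 151.8
near rim 0 
plat far 9611 X 112.7 Y 91.2 Z 115.9
plat near 0 
rim z Y0 0 
rim z Y40 0 
rim z Y80 586 X 78.0 Y 89.6 Z 151.4
rim z Y120 1671 X 78.0 Y 120.0 Z 151.6
rim z Y160 1690 X 77.9 Y 160.0 Z 151.9
sidebar 0
```

>>> arm_command(
  series=[0, 0, 0.2, 0.04, 0, 0, 0, 0.5, 0.08, 0, 0, 0, 0.8, 0.12, 0, 0, 0, 0.8, 0.12, 0, 0, 0, 0.8, 0.12, 0],
)

```text
clock: 10.82
eef_pos: [553.7, 91.6, 129.3]
tool_rot: [3.141, -0.0, 0.093]
force: [0.7, -0.9, -4.2]
width: 9.3
gripper_force: 59.0
```

>>> arm_command(
  series=[0, 0, 0.2, 0.02, 0, 0, 0, 0.5, 0.04, 0, 0, 0, 0.8, 0.06, 0, 0, 0, 0.8, 0.06, 0, 0, 0, 0.8, 0.06, 0],
)

```text
clock: 11.23
eef_pos: [554.5, 83.8, 128.7]
tool_rot: [3.141, -0.001, 0.093]
force: [1.0, -0.6, -0.9]
width: 9.4
gripper_force: 59.5
```

>>> arm_command(
  series=[0, 0, 0.4, 0.02, 0, 0, 0, 0.8, 0.03, 0, 0, 0, 1.2, 0.03, 0, 0, 0, 1.7, 0.03, 0, 0, 0, 2.2, 0.03, 0],
)

```text
clock: 11.65
eef_pos: [556.5, 62.5, 128.5]
tool_rot: [-3.141, -0.001, 0.094]
force: [-0.3, 3.0, 2.2]
width: 9.3
gripper_force: 60.2
```

>>> arm_command(
  series=[0, 0, 0.45, 0, 0, 0, 0, 0.9, 0, 0, 0, 0, 1.35, 0, 0, 0, 0, 1.8, 0, 0, 0, 0, 2.2, 0, 0],
)

```text
clock: 12.07
eef_pos: [558.6, 40.6, 128.5]
tool_rot: [-3.141, -0.001, 0.093]
force: [0.4, 4.0, 5.1]
width: 9.4
gripper_force: 60.6
```

>>> arm_command(
  series=[0, 0, 0.45, 0, 0, 0, 0, 0.9, 0, 0, 0, 0, 1.35, 0, 0, 0, 0, 1.8, 0, 0, 0, 0, 2.2, 0, 0],
)

```text
clock: 12.48
eef_pos: [560.6, 18.8, 128.5]
tool_rot: [-3.141, -0.001, 0.094]
force: [-1.5, 4.0, 5.1]
width: 8.9
gripper_force: 60.7
```

>>> arm_command(
  series=[0, 0, 0.35, 0, 0, 0, 0, 0.7, 0, 0, 0, 0, 1.0, 0, 0, 0, 0, 1.2, 0, 0, 0, 0, 1.3, 0, 0],
)

```text
clock: 12.9
eef_pos: [561.8, 5.7, 128.5]
tool_rot: [-3.141, -0.001, 0.093]
force: [-0.2, 4.6, 5.5]
width: 9.7
gripper_force: 60.7
```

```bash
python3 - <<'E'
from h import *
to(560,0,129,5.33); s=monitor.read_state(); print(s['torque'])
im,d=shot('top'); P=pts('top',d)
c,sn=np.cos(np.radians(5.33)),np.sin(np.radians(5.33))
Q=P-[565.2,-90.5,0]; X=Q[...,0]*c+Q[...,1]*sn; Y=-Q[...,0]*sn+Q[...,1]*c; Z=P[...,2]
roi=(abs(X)<130)&(abs(Y)<140)
cv2.imwrite('pics/t4.png',cv2.resize(im[140:265,290:430,::-1],None,fx=5,fy=4.7,interpolation=cv2.INTER_CUBIC))
E
```

```text
clock 12.90 pos [561.8   5.7 128.5] rot [-3.1414e+00 -6.0000e-04  9.3200e-02] F [-0.2  4.6  5.5] w 9.7
tool cm [-0.23  0.55 -0.05] turn 0.01
[ 0.85618864  0.11742284 -0.05007097]
```

View pics/t4.png

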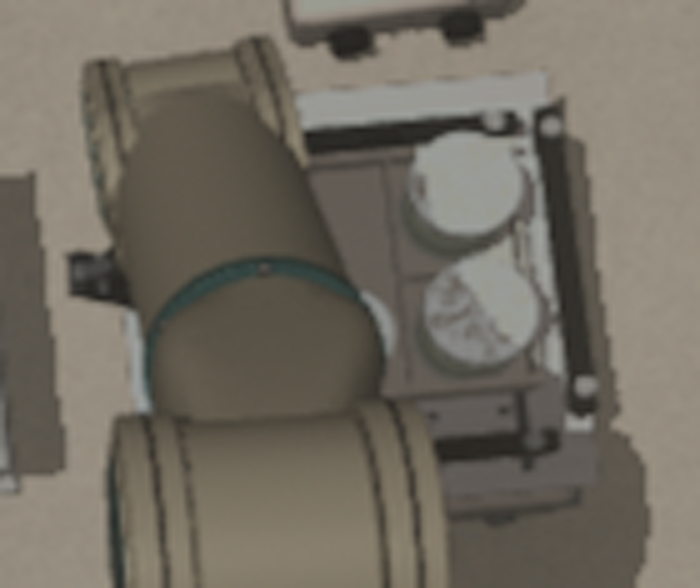

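The top view shows the nose about 10–16 mm short of the end bar. The tray is parallel to both bars, with a small gap at the side bar, and both jars stand in their bays. From here I go slowly.

>>> arm_command(
  series=[0, 0, 0.2, -0.02, 0, 0, 0, 0.4, -0.03, 0, 0, 0, 0.6, -0.03, 0, 0, 0, 0.8, -0.03, 0, 0, 0, 0.9, -0.03, 0],
)

```text
clock: 13.37
eef_pos: [562.4, -3.5, 128.5]
tool_rot: [3.141, -0.0, 0.093]
force: [-0.5, 4.5, 4.6]
width: 9.3
gripper_force: 60.5
```

>>> arm_command(
  series=[0, 0, 0.07, 0, 0, 0, 0, 0.14, 0, 0, 0, 0, 0.2, 0, 0, 0, 0, 0.25, 0, 0, 0, 0, 0.3, 0, 0],
)

```text
clock: 13.78
eef_pos: [562.6, -5.9, 128.5]
tool_rot: [-3.142, -0.0, 0.093]
force: [0.5, 3.7, 4.6]
width: 9.3
gripper_force: 60.5
```

>>> arm_command(
  series=[0, 0, 0.04, 0, 0, 0, 0, 0.08, 0, 0, 0, 0, 0.12, 0, 0, 0, 0, 0.15, 0, 0, 0, 0, 0.15, 0, 0],
)

```text
clock: 14.2
eef_pos: [562.8, -7.5, 128.5]
tool_rot: [3.142, 0.0, 0.093]
force: [-0.5, 3.4, 4.3]
width: 9.3
gripper_force: 60.5
```

>>> arm_command(
  series=[0, 0, 0.03, 0, 0, 0, 0, 0.06, 0, 0, 0, 0, 0.09, 0, 0, 0, 0, 0.12, 0, 0, 0, 0, 0.12, 0, 0],
)

```text
clock: 14.62
eef_pos: [562.9, -8.8, 128.5]
tool_rot: [3.142, -0.0, 0.093]
force: [-0.6, 3.9, 4.0]
width: 9.1
gripper_force: 60.5
```

>>> arm_command(
  series=[0, 0, 0.03, 0, 0, 0, 0, 0.06, 0, 0, 0, 0, 0.09, 0, 0, 0, 0, 0.09, 0, 0, 0, 0, 0.09, 0, 0],
)

```text
clock: 15.03
eef_pos: [563.0, -9.7, 128.5]
tool_rot: [3.142, -0.0, 0.093]
force: [-1.1, 3.2, 4.6]
width: 9.4
gripper_force: 60.5
```

>>> arm_command(
  series=[0, 0, 0.03, 0, 0, 0, 0, 0.06, 0, 0, 0, 0, 0.09, 0, 0, 0, 0, 0.09, 0, 0, 0, 0, 0.09, 0, 0],
)

```text
clock: 15.45
eef_pos: [563.1, -10.5, 128.6]
tool_rot: [-3.142, -0.0, 0.093]
force: [0.3, 3.7, 4.4]
width: 9.8
gripper_force: 60.5
```

>>> arm_command(
  series=[0, 0, 0.03, 0, 0, 0, 0, 0.06, 0, 0, 0, 0, 0.08, 0, 0, 0, 0, 0.08, 0, 0, 0, 0, 0.08, 0, 0],
)

```text
clock: 15.87
eef_pos: [563.1, -10.5, 128.5]
tool_rot: [-3.141, 0.0, 0.094]
force: [-0.6, 5.3, 4.3]
width: 9.1
gripper_force: 60.6
```

Contact at shaker y ≈ 79.9, as predicted. Now I build up the push.

>>> arm_command(
  series=[0, 0, 0.03, 0, 0, 0, 0, 0.06, 0, 0, 0, 0, 0.09, 0, 0, 0, 0, 0.12, 0, 0, 0, 0, 0.12, 0, 0],
)

```text
clock: 16.28
eef_pos: [563.1, -10.4, 128.5]
tool_rot: [-3.139, 0.0, 0.095]
force: [-1.6, 9.0, 5.0]
width: 9.6
gripper_force: 60.6
```

>>> arm_command(
  series=[0, 0, 0.03, 0, 0, 0, 0, 0.06, 0, 0, 0, 0, 0.06, 0, 0, 0, 0, 0.06, 0, 0, 0, 0, 0.06, 0, 0],
)

```text
clock: 16.7
eef_pos: [563.1, -10.4, 128.5]
tool_rot: [-3.139, 0.0, 0.095]
force: [-2.0, 10.2, 5.4]
width: 9.4
gripper_force: 60.6
```

>>> arm_command(
  series=[0, 0, 0.03, 0, 0, 0, 0, 0.04, 0, 0, 0, 0, 0.04, 0, 0, 0, 0, 0.04, 0, 0, 0, 0, 0.04, 0, 0],
)

```text
clock: 17.12
eef_pos: [563.0, -10.4, 128.5]
tool_rot: [-3.138, 0.0, 0.095]
force: [-1.0, 10.4, 4.4]
width: 8.7
gripper_force: 60.5
```

>>> arm_command(
  series=[0, 0, 0, 0, 0, 0, 0, 0, 0, 0, 0, 0, 0, 0, 0, 0, 0, 0, 0, 0, 0, 0, 0, 0, 0],
)

```text
clock: 17.53
eef_pos: [563.1, -10.4, 128.5]
tool_rot: [-3.138, 0.0, 0.095]
force: [-2.2, 10.7, 5.5]
width: 8.9
gripper_force: 60.5
```

>>> arm_command(
  series=[0, 0, 0, 0, 0, 0, 0, 0, 0, 0, 0, 0, 0, 0, 0, 0, 0, 0, 0, 0, 0, 0, 0, 0, 0],
)

```text
clock: 17.95
eef_pos: [563.1, -10.4, 128.5]
tool_rot: [-3.138, 0.0, 0.095]
force: [-1.0, 9.0, 5.1]
width: 9.2
gripper_force: 60.5
```

>>> arm_command(
  series=[0, 0, 0, 0, 0, 0, 0, 0, 0, 0, 0, 0, 0, 0, 0, 0, 0, 0, 0, 0, 0, 0, 0, 0, 0],
)

```text
clock: 18.37
eef_pos: [563.1, -10.4, 128.5]
tool_rot: [-3.138, 0.0, 0.095]
force: [-0.9, 10.4, 5.4]
width: 9.2
gripper_force: 60.5
```

>>> arm_command(
  series=[0, 0, 0, 0, 0, 0, 0, 0, 0, 0, 0, 0, 0, 0, 0, 0, 0, 0, 0, 0, 0, 0, 0, 0, 0],
)

```text
clock: 18.78
eef_pos: [563.1, -10.4, 128.5]
tool_rot: [-3.138, 0.0, 0.095]
force: [-1.1, 9.7, 5.4]
width: 9.4
gripper_force: 60.5
```

>>> arm_command(
  series=[0, 0, -0.05, 0, 0, 0, 0, -0.1, 0, 0, 0, 0, -0.15, 0, 0, 0, 0, -0.15, 0, 0, 0, 0, -0.15, 0, 0],
)

```text
clock: 19.2
eef_pos: [563.1, -10.4, 128.6]
tool_rot: [-3.14, -0.0, 0.094]
force: [-0.5, 7.1, 4.4]
width: 9.6
gripper_force: 60.6
```

>>> arm_command(
  series=[15, 0, 0, 0, 0, 30, 0, 0, 0, 0, 40, 0, 0, 0, 0, 40, 0, 0, 0, 0, 40, 0, 0, 0, 0],
)

```text
clock: 19.62
eef_pos: [562.9, -13.1, 128.2]
tool_rot: [3.141, 0.001, 0.092]
force: [0.5, 0.6, -0.4]
width: 34.0
gripper_force: 0.0
```

>>> arm_command(
  series=[40, 0, 0, -1, 0, 40, 0, 0, -3, 0, 40, 0, 0, -5.5, 0, 40, 0, 0, -8, 0, 40, 0, 0, -10, 0],
)

```text
clock: 20.03
eef_pos: [563.6, -12.2, 231.0]
tool_rot: [3.141, -0.002, 0.093]
force: [0.1, 0.1, 0.1]
width: 34.2
gripper_force: 0.0
```

```bash
python3 - <<'E'
from h import *
to(560,0,129,5.33)
cm=viewer.camera_model('wrist'); im,d=shot('wrist','w5.png'); P=pts('wrist',d,cm)
c,sn=np.cos(np.radians(5.33)),np.sin(np.radians(5.33))
Q=P-[565.2,-90.5,0]; X=Q[...,0]*c+Q[...,1]*sn; Y=-Q[...,0]*sn+Q[...,1]*c; Z=P[...,2]
def rep(n,m):
    print(n,m.sum(), 'X %.1f Y %.1f Z %.1f'%(np.median(X[m]),np.median(Y[m]),np.median(Z[m])) if m.sum() else '')
for y0 in (-60,-20,20,60): 
    rep('rim Y%d'%y0,(Z>143)&(Z<158)&(X>68)&(X<84)&(abs(Y-y0)<15)); rep('sidebar',(Z>135)&(Z<155)&(X>85)&(X<102)&(abs(Y-y0)<15))
rep('plat',(Z>109)&(Z<121)&(X>102)&(X<125)&(Y>0)&(Y<120))
E
```

```text
clock 20.03 pos [563.6 -12.2 231. ] rot [ 3.1412e+00 -1.8000e-03  9.3100e-02] F [0.1 0.1 0.1] w 34.2
tool cm [-0.27 -1.25 10.2 ] turn 0.01
rim Y-60 665 X 77.1 Y -61.8 Z 150.7
sidebar 1197 X 92.5 Y -60.0 Z 146.6
rim Y-20 484 X 78.3 Y -20.2 Z 150.7
sidebar 1198 X 92.5 Y -19.9 Z 146.6
rim Y20 482 X 77.7 Y 19.9 Z 150.7
sidebar 1205 X 92.5 Y 20.0 Z 146.6
rim Y60 485 X 78.2 Y 60.0 Z 150.7
sidebar 1199 X 92.5 Y 60.3 Z 146.8
plat 6184 X 113.9 Y 60.6 Z 115.8
```

View pics/w5.png

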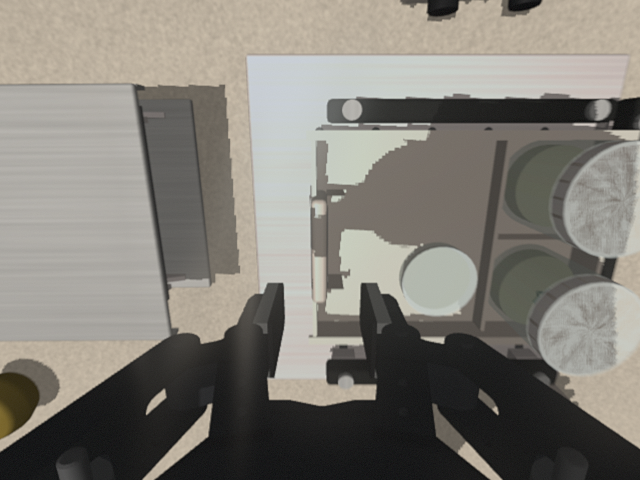

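The wrist view shows the tray flat and square on the platform. There is about 6 mm between it and the side bar (row 111), the jars and dish are in place, and the clamp bar is at row 370. Next is the clamp, pushed from behind with shut fingers.

>>> arm_command(
  series=[20, -2.5, 0, 0, 0, 0, -5.5, 0, 0, 0, 0, -9, 0, 0, 0, 0, -12.5, 1.5, 0, 0, 0, -15.6, 3.5, 0, 0],
)

```text
clock: 20.5
eef_pos: [408.8, -60.5, 228.9]
tool_rot: [-3.141, 0.0, 0.097]
force: [0.7, -1.4, 0.1]
width: 0.0
gripper_force: 0.0
```

>>> arm_command(
  series=[0, 0, 2, 0, 0, 0, 0, 4, 0.5, 0, 0, 0, 4.3, 2, 0, 0, 0, 4.3, 3, 0, 0, 0, 4.3, 3, 0],
)

```text
clock: 20.92
eef_pos: [413.9, -104.7, 197.7]
tool_rot: [-3.141, 0.003, 0.092]
force: [-0.2, -0.3, -0.6]
width: -0.3
gripper_force: 0.0
```

```bash
python3 - <<'E'
from h import *
to(415.8,-104.4,134.5,5.33)
cm=viewer.camera_model('wrist'); im,d=shot('wrist','w6.png'); P=pts('wrist',d,cm)
c,sn=np.cos(np.radians(5.33)),np.sin(np.radians(5.33))
Q=P-[565.2,-90.5,0]; X=Q[...,0]*c+Q[...,1]*sn; Y=-Q[...,0]*sn+Q[...,1]*c; Z=P[...,2]
m=(Z>135)&(Z<153)&(X<-85)&(X>-130)&(abs(Y+15)<100)
print(m.sum(),[np.percentile(a[m],[1,50,99]).round(1).tolist() for a in (X,Y,Z)])
E
```

```text
clock 20.92 pos [ 413.9 -104.7  197.7] rot [-3.1411e+00  2.5000e-03  9.1900e-02] F [-0.2 -0.3 -0.6] w -0.3
tool cm [ 0.2  -0.01  6.31] turn -0.06
8264 [[-109.6, -102.1, -96.1], [-102.3, -14.7, 72.5], [137.8, 146.7, 151.7]]
```

View pics/w6.png

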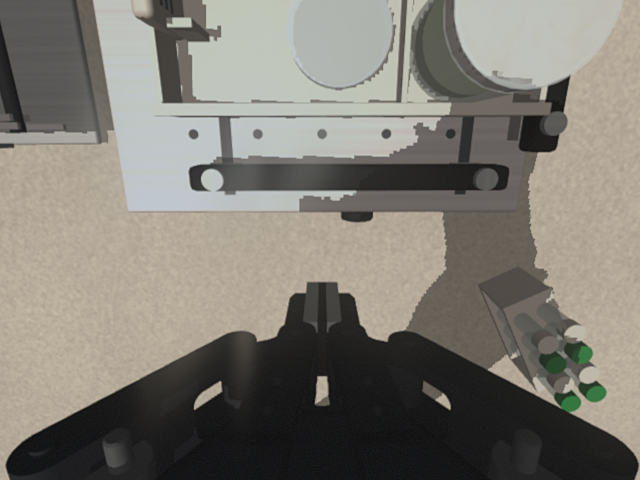

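The wrist view shows the clamp bar at row 177 (columns 190–508), with its back at shaker x ≈ −110. The shut fingers are clear behind it and the tube rack is clear at lower right. Going down and then forward.

>>> arm_command(
  series=[0, 0.1, 0, 1.5, 0, 0, 0.1, 0, 3, 0, 0, 0.1, 0, 4.5, 0, 0, 0.1, 0, 6, 0, 0, 0.1, 0, 6.2, 0],
)

```text
clock: 21.38
eef_pos: [415.5, -103.6, 135.6]
tool_rot: [-3.141, 0.002, 0.094]
force: [0.4, 0.4, 0.2]
width: 0.2
gripper_force: 0.0
```

>>> arm_command(
  series=[0, 0.4, 0, 0, 0, 0, 0.9, 0, 0, 0, 0, 1.4, 0, 0, 0, 0, 1.8, 0, 0, 0, 0, 2, 0, 0, 0],
)

```text
clock: 21.8
eef_pos: [437.7, -102.2, 137.3]
tool_rot: [3.141, -0.002, 0.094]
force: [0.0, 0.1, -0.9]
width: -0.4
gripper_force: 0.0
```

>>> arm_command(
  series=[0, 0.1, 0, 0, 0, 0, 0.25, 0, 0, 0, 0, 0.4, 0, 0, 0, 0, 0.55, 0, 0, 0, 0, 0.65, 0, 0, 0],
)

```text
clock: 22.22
eef_pos: [442.6, -101.6, 136.5]
tool_rot: [-3.142, -0.0, 0.093]
force: [-0.1, 0.1, 0.5]
width: 0.0
gripper_force: 0.0
```

>>> arm_command(
  series=[0, 0.1, 0, 0, 0, 0, 0.25, 0, 0, 0, 0, 0.4, 0, 0, 0, 0, 0.55, 0, 0, 0, 0, 0.65, 0, 0, 0],
)

```text
clock: 22.63
eef_pos: [448.2, -101.1, 136.3]
tool_rot: [-3.141, 0.002, 0.093]
force: [-3.7, -1.3, 1.2]
width: -0.1
gripper_force: 1.6
```

>>> arm_command(
  series=[0, 0.2, 0, 0, 0, 0, 0.4, 0, 0, 0, 0, 0.6, 0, 0, 0, 0, 0.8, 0, 0, 0, 0, 1, 0, 0, 0],
)

```text
clock: 23.05
eef_pos: [458.9, -100.1, 136.4]
tool_rot: [-3.141, 0.001, 0.093]
force: [-3.9, -0.9, 0.0]
width: 0.3
gripper_force: 1.6
```

>>> arm_command(
  series=[0, 0.2, 0, 0, 0, 0, 0.4, 0, 0, 0, 0, 0.6, 0, 0, 0, 0, 0.75, 0, 0, 0, 0, 0.85, 0, 0, 0],
)

```text
clock: 23.47
eef_pos: [467.6, -99.3, 136.4]
tool_rot: [-3.142, 0.0, 0.093]
force: [-2.7, -0.4, -1.2]
width: -0.2
gripper_force: 1.5
```

>>> arm_command(
  series=[0, 0.06, 0, 0, 0, 0, 0.12, 0, 0, 0, 0, 0.18, 0, 0, 0, 0, 0.24, 0, 0, 0, 0, 0.3, 0, 0, 0],
)

```text
clock: 23.88
eef_pos: [470.3, -99.0, 136.4]
tool_rot: [-3.142, 0.0, 0.093]
force: [-3.9, -1.5, -2.2]
width: -0.0
gripper_force: 1.5
```

>>> arm_command(
  series=[0, 0.06, 0, 0, 0, 0, 0.12, 0, 0, 0, 0, 0.18, 0, 0, 0, 0, 0.24, 0, 0, 0, 0, 0.3, 0, 0, 0],
)

```text
clock: 24.3
eef_pos: [471.5, -98.9, 136.4]
tool_rot: [-3.141, 0.004, 0.093]
force: [-6.5, -0.9, 1.8]
width: -0.0
gripper_force: 3.5
```

>>> arm_command(
  series=[0, 0.05, 0, 0, 0, 0, 0.1, 0, 0, 0, 0, 0.15, 0, 0, 0, 0, 0.2, 0, 0, 0, 0, 0.2, 0, 0, 0],
)

```text
clock: 24.72
eef_pos: [473.7, -98.6, 136.4]
tool_rot: [-3.141, 0.003, 0.093]
force: [-6.5, -0.5, 1.2]
width: -0.1
gripper_force: 3.2
```

>>> arm_command(
  series=[0, 0.05, 0, 0, 0, 0, 0.1, 0, 0, 0, 0, 0.15, 0, 0, 0, 0, 0.15, 0, 0, 0, 0, 0.15, 0, 0, 0],
)

```text
clock: 25.13
eef_pos: [475.2, -98.5, 136.4]
tool_rot: [-3.141, 0.003, 0.093]
force: [-7.0, -1.2, 0.5]
width: 0.5
gripper_force: 3.2
```

>>> arm_command(
  series=[0, 0.03, 0, 0, 0, 0, 0.06, 0, 0, 0, 0, 0.09, 0, 0, 0, 0, 0.1, 0, 0, 0, 0, 0.1, 0, 0, 0],
)

```text
clock: 25.55
eef_pos: [476.1, -98.4, 136.4]
tool_rot: [-3.141, 0.003, 0.093]
force: [-6.7, -0.8, 1.0]
width: -0.2
gripper_force: 3.3
```

>>> arm_command(
  series=[0, 0.03, 0, 0, 0, 0, 0.06, 0, 0, 0, 0, 0.09, 0, 0, 0, 0, 0.1, 0, 0, 0, 0, 0.1, 0, 0, 0],
)

```text
clock: 25.97
eef_pos: [476.3, -98.4, 136.4]
tool_rot: [-3.141, 0.005, 0.093]
force: [-7.9, -0.3, 3.0]
width: -0.3
gripper_force: 4.1
```

>>> arm_command(
  series=[0, 0.03, 0, 0, 0, 0, 0.06, 0, 0, 0, 0, 0.09, 0, 0, 0, 0, 0.1, 0, 0, 0, 0, 0.1, 0, 0, 0],
)

```text
clock: 26.38
eef_pos: [476.3, -98.4, 136.4]
tool_rot: [-3.141, 0.007, 0.093]
force: [-10.5, -1.2, 5.5]
width: 0.1
gripper_force: 5.0
```

>>> arm_command(
  series=[0, 0.02, 0, 0, 0, 0, 0.04, 0, 0, 0, 0, 0.04, 0, 0, 0, 0, 0.04, 0, 0, 0, 0, 0.04, 0, 0, 0],
)

```text
clock: 26.8
eef_pos: [476.3, -98.4, 136.4]
tool_rot: [-3.141, 0.007, 0.093]
force: [-11.2, -1.1, 6.3]
width: -0.1
gripper_force: 5.4
```

>>> arm_command(
  series=[0, 0.01, 0, 0, 0, 0, 0.02, 0, 0, 0, 0, 0.02, 0, 0, 0, 0, 0.02, 0, 0, 0, 0, 0.02, 0, 0, 0],
)

```text
clock: 27.22
eef_pos: [476.3, -98.4, 136.4]
tool_rot: [-3.141, 0.008, 0.093]
force: [-10.8, -0.9, 6.9]
width: -0.0
gripper_force: 5.6
```

>>> arm_command(
  series=[0, 0, 0, 0, 0, 0, 0, 0, 0, 0, 0, 0, 0, 0, 0, 0, 0, 0, 0, 0, 0, 0, 0, 0, 0],
)

```text
clock: 27.63
eef_pos: [476.3, -98.4, 136.4]
tool_rot: [-3.141, 0.008, 0.093]
force: [-11.5, -1.5, 6.6]
width: -0.0
gripper_force: 5.6
```

>>> arm_command(
  series=[0, 0, 0, 0, 0, 0, 0, 0, 0, 0, 0, 0, 0, 0, 0, 0, 0, 0, 0, 0, 0, 0, 0, 0, 0],
)

```text
clock: 28.05
eef_pos: [476.3, -98.4, 136.4]
tool_rot: [-3.141, 0.008, 0.093]
force: [-11.1, -1.2, 5.5]
width: -0.0
gripper_force: 5.6
```

>>> arm_command(
  series=[0, 0, 0, 0, 0, 0, 0, 0, 0, 0, 0, 0, 0, 0, 0, 0, 0, 0, 0, 0, 0, 0, 0, 0, 0],
)

```text
clock: 28.47
eef_pos: [476.3, -98.4, 136.4]
tool_rot: [-3.141, 0.008, 0.093]
force: [-11.5, -0.7, 5.7]
width: 0.2
gripper_force: 5.6
```

>>> arm_command(
  series=[0, 0, 0, 0, 0, 0, 0, 0, 0, 0, 0, 0, 0, 0, 0, 0, 0, 0, 0, 0, 0, 0, 0, 0, 0],
)

```text
clock: 28.88
eef_pos: [476.3, -98.4, 136.4]
tool_rot: [-3.141, 0.008, 0.093]
force: [-11.8, -1.2, 6.6]
width: -0.4
gripper_force: 5.6
```

>>> arm_command(
  series=[0, -0.1, 0, 0, 0, 0, -0.2, 0, 0, 0, 0, -0.6, 0, 0, 0, 0, -1.5, 0, 0, 0, 0, -3, 0, 0, 0],
)

```text
clock: 29.3
eef_pos: [453.6, -100.6, 137.2]
tool_rot: [3.141, -0.006, 0.094]
force: [0.2, 0.2, 0.4]
width: -0.7
gripper_force: 0.0
```

>>> arm_command(
  series=[0, -1, 0, 0, 0, 0, -1, 0, -3, 0, 0, -1, 0, -6, 0, 0, -1, 0, -9, 0, 0, -1, 0, -10, 0],
)

```text
clock: 29.72
eef_pos: [443.3, -102.1, 240.6]
tool_rot: [3.139, -0.009, 0.093]
force: [0.9, -0.7, 0.1]
width: -0.2
gripper_force: 0.0
```

```bash
cat > chk.py <<'E'
from h import *
to(415.8,-104.4,134.5,5.33)
c,sn=np.cos(np.radians(5.33)),np.sin(np.radians(5.33))
for n in ('wrist','top'):
    cm=viewer.camera_model(n); im,d=shot(n,n+'7.png'); P=pts(n,d,cm)
    Q=P-[565.2,-90.5,0]; X=Q[...,0]*c+Q[...,1]*sn; Y=-Q[...,0]*sn+Q[...,1]*c; Z=P[...,2]
    def rep(t,m): print(n,t,m.sum(),[np.percentile(a[m],[2,50,98]).round(1).tolist() for a in (X,Y,Z)] if m.sum() else '')
    rep('clamp',(Z>135)&(Z<148.3)&(X<-62)&(X>-100)&(abs(Y+15)<100))
    for y0 in (-60,-20,20,60):
        rep('near rim %d'%y0,(Z>148.3)&(Z<156)&(X<-45)&(X>-75)&(abs(Y-y0)<12))
    rep('grip',(Z>160)&(Z<172)&(abs(X-10)<45)&(abs(Y-80)<15))
    rep('nose',(Z>148.3)&(Z<156)&(X<70)&(X>-50)&(Y<-104)&(Y>-116))
    rep('endbar',(Z>135)&(Z<150)&(X<50)&(X>-50)&(Y<-114)&(Y>-136))
E
python3 chk.py
```

```text
clock 29.72 pos [ 443.3 -102.1  240.6] rot [ 3.1394 -0.0087  0.0934] F [ 0.9 -0.7  0.1] w -0.2
tool cm [-2.86 -0.05 10.59] turn 0.02
wrist clamp 4614 [[-79.6, -71.4, -65.4], [-114.5, -18.2, 71.4], [139.7, 146.6, 148.0]]
wrist near rim -60 442 [[-69.8, -61.3, -46.8], [-71.5, -60.0, -48.6], [148.5, 150.7, 155.3]]
wrist near rim -20 367 [[-64.6, -61.9, -58.7], [-31.5, -19.8, -8.5], [149.3, 150.6, 152.0]]
wrist near rim 20 368 [[-64.6, -61.9, -58.7], [8.6, 20.1, 31.6], [149.0, 150.7, 152.1]]
wrist near rim 60 602 [[-74.3, -63.9, -58.8], [48.7, 60.3, 71.0], [149.1, 150.7, 152.0]]
wrist grip 1723 [[-23.2, 0.1, 21.4], [75.5, 79.2, 84.8], [160.7, 165.2, 167.0]]
wrist nose 156 [[14.8, 21.0, 27.1], [-114.3, -112.4, -110.5], [148.5, 149.9, 151.3]]
wrist endbar 629 [[-17.1, 19.8, 28.2], [-127.2, -122.0, -116.0], [145.1, 146.7, 148.6]]
top clamp 93 [[-79.1, -71.1, -62.8], [13.9, 43.8, 76.3], [136.6, 144.8, 148.2]]
top near rim -60 0 
top near rim -20 0 
top near rim 20 15 [[-74.3, -64.1, -60.2], [12.4, 25.7, 31.7], [148.5, 150.7, 155.2]]
top near rim 60 25 [[-73.8, -65.4, -59.6], [48.5, 59.6, 71.2], [148.4, 150.2, 154.2]]
top grip 77 [[-23.2, 8.4, 43.1], [74.7, 80.2, 84.2], [160.8, 164.6, 170.5]]
top nose 7 [[11.7, 27.3, 35.7], [-114.8, -113.5, -112.2], [148.7, 150.5, 152.8]]
top endbar 66 [[9.5, 29.9, 48.4], [-128.7, -122.4, -115.2], [138.0, 145.8, 149.3]]
```

>>> arm_command(
  series=[0, 0, 0, -2, 0, 0, 0, 2, -4, 0, 0, 0, 4.5, -5, 0, 0, 0, 7, -5, 0, 0, 0, 9, -5, 0],
)

```text
clock: 30.23
eef_pos: [449.2, -193.3, 286.2]
tool_rot: [3.14, -0.001, 0.093]
force: [0.2, -1.2, 0.1]
width: -0.0
gripper_force: 0.0
```

>>> arm_command(
  series=[0, 0, 0, 0, 0, 0, 0, 0, 0, 0, 0, 0, 0, 0, 0, 0, 0, 0, 0, 0, 0, 0, 0, 0, 0],
)

```text
clock: 30.65
eef_pos: [449.0, -190.2, 286.2]
tool_rot: [-3.141, 0.0, 0.095]
force: [-0.6, 0.9, -0.0]
width: 0.3
gripper_force: 0.0
```

```bash
python3 - <<'E'
from h import *
to(500,-190,300,5.33)
c,sn=np.cos(np.radians(5.33)),np.sin(np.radians(5.33))
cm=viewer.camera_model('wrist'); im,d=shot('wrist','w8.png'); P=pts('wrist',d,cm)
Q=P-[565.2,-90.5,0]; X=Q[...,0]*c+Q[...,1]*sn; Y=-Q[...,0]*sn+Q[...,1]*c; Z=P[...,2]
g=cv2.cvtColor(im,cv2.COLOR_RGB2GRAY)
for x0 in (-50,-35,-20,10,25,40,70):
    m=(abs(X-x0)<1)&(Y<-106)&(Y>-134)
    o=np.argsort(-Y[m]); print(x0,[(round(float(a),1),int(b),int(k)) for a,b,k in zip(Y[m][o],Z[m][o],g[m][o])][::max(1,m.sum()//22)])
def rep(t,m): print(t,m.sum(),[np.percentile(a[m],[2,50,98]).round(1).tolist() for a in (X,Y,Z)] if m.sum() else '')
rep('endbar',(Z>143)&(Z<148.3)&(abs(X)<75)&(Y<-110)&(Y>-134))
rep('nose',(Z>148.6)&(Z<154)&(abs(X)<60)&(Y<-105)&(Y>-120))
rep('lids',(Z>188)&(Z<202)&(Y<0))
E
```

```text
clock 30.65 pos [ 449.  -190.2  286.2] rot [-3.1409e+00  4.0000e-04  9.5300e-02] F [-0.6  0.9 -0. ] w 0.3
tool cm [ 5.08  0.47 -1.38] turn 0.13
-50 [(-106.4, 123, 180), (-107.2, 122, 179), (-108.0, 124, 180), (-108.9, 123, 179), (-109.7, 123, 182), (-110.6, 122, 184), (-111.2, 136, 93), (-111.3, 145, 89), (-111.3, 124, 138), (-111.6, 150, 164), (-112.4, 150, 185), (-113.2, 150, 184), (-113.9, 150, 158), (-115.2, 145, 95), (-115.8, 147, 52), (-116.5, 148, 51), (-117.3, 147, 54), (-118.0, 148, 53), (-118.8, 147, 52), (-119.7, 147, 51), (-120.5, 147, 52), (-121.3, 146, 49), (-122.0, 147, 49), (-122.7, 147, 47), (-123.7, 146, 46), (-124.3, 147, 47), (-125.0, 148, 47), (-126.1, 146, 46), (-127.0, 145, 41), (-128.0, 143, 49)]
-35 [(-106.0, 195, 180), (-106.7, 195, 179), (-107.4, 194, 173), (-107.9, 195, 159), (-111.3, 149, 106), (-112.0, 149, 113), (-112.9, 148, 110), (-113.5, 149, 110), (-114.8, 144, 89), (-115.5, 145, 63), (-116.2, 146, 55), (-116.9, 146, 53), (-117.8, 145, 54), (-118.4, 146, 55), (-119.2, 146, 56), (-120.0, 146, 56), (-120.8, 145, 55), (-121.6, 145, 54), (-122.3, 146, 5
[... 1867 characters left out ...]
, 122, 106), (-110.7, 122, 107), (-110.8, 121, 107), (-111.2, 142, 62), (-111.2, 125, 85), (-111.2, 134, 65), (-111.2, 125, 86), (-111.2, 133, 65), (-111.2, 142, 62), (-111.3, 133, 64), (-111.3, 125, 86), (-111.3, 141, 64), (-115.3, 144, 59), (-116.6, 145, 37), (-117.9, 146, 41), (-118.8, 145, 40), (-120.1, 146, 49), (-122.2, 146, 46), (-123.6, 146, 49), (-124.3, 146, 45), (-125.2, 145, 47), (-125.7, 146, 46), (-126.4, 146, 45), (-127.1, 146, 41)]
70 []
endbar 2778 [[-67.9, -9.6, 37.4], [-127.8, -121.0, -111.3], [144.2, 146.6, 148.1]]
nose 531 [[-59.4, -0.1, 37.1], [-116.1, -112.8, -109.2], [148.7, 149.9, 151.6]]
lids 8757 [[-53.9, -23.7, 22.5], [-106.1, -78.7, -51.1], [192.7, 194.8, 196.3]]
```

```bash
python3 -c "
from cell import workorder
print(workorder.finish_job())"
```

```text
the job is handed in; nothing more can be done
None
```

The job is handed in at about 31 s on the clock: the tray is pressed home against the end bar and clamped against the side bar, each with a steady push of about 8 N. By the last camera measurements it sits square, flat and touching to within about 1 mm, with both jars standing and the arm clear.

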